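Find where the turntable rubs and leave it there

ROBOT

A 7-joint arm with a two-finger parallel gripper is mounted at the origin on a cart in front of the work surface, level with it; the furniture and walls round the work are solid. World frame = base frame: x ahead of the robot, y to its left, z up, the work surface at z = 0. Lengths are in m, angles in rad, forces in N, time in s.
With the tool pointing down it reaches from about 0.425 to 0.925 m from the base axis. Payload 6.8 kg.
Tool frame: the origin (TCP) lies at the very end of the fingers, on their centre line; the grasp point (between the pads) lies 19 mm behind it; z points along the fingers, y is the line along which they close (so a half turn about z gives the same grasp; the last joint's range is limited). The gripper opens to 85 mm and grips with 20 to 120 N. Pads are 22 mm wide; open, the fingers measure 114 mm over their backs; the gripper's body (76 mm by 85 mm) begins 54 mm behind the grasp point. The pads swing forward as they close: fully open they stand 13 mm farther back than shut.
Start: joints at [-1.28, 0.477, 0.022, 1.555, -0.011, 1.109, -0.083], TCP at [0.262, 0.622, 0.231] pointing down, gripper open.
Joint ranges: [-2.96, 2.96], [-0.34, 2.1], [-1.41, 1.46], [0.24, 2.44], [-1.37, 4.51], [0.17, 1.92], [-2.96, 2.96]. Speed limits (rad/s): [2.39, 2.39, 3.14, 3.14, 3.14, 3.14, 3.14].

INTERFACE

Orientations are given as a unit quaternion [w, x, y, z].
In Python, from station import bot gives the robot as it stands.
- The arm moves only by the tool apply_moves, never from a script. Its argument "deltas" is a list of rows, each a list of 3 entries, a list of its own where there are three numbers: the closure, from 0 (fully open) to 1 (shut), then the shift along the tool's x, y, z in units of 0.2 m (1.0 is 0.2 m), then the turn about the tool's z in units of 2 pi rad (1.0 is 2 pi rad). A call has 1 to 12 rows; each row is the pose to reach, as a shift and turn from the pose commanded when the call began, along the tool's axes at that moment, turning the shorter way round; what a row does not reach only later rows make up. A row lasts 1/10 s, in which the tool goes at most 50 mm and 8.59 degrees, less where a joint would pass 70% of its speed; a pose out of reach is approached as far as the arm can. A call with a number of a shift or a turn outside -1 to 1 is refused whole. A call with a gripper value outside its range is refused whole. The fingers move at their own pace and stop on an object; "squeeze" is the grip in N (left out, the last holds). Time passes only in rows, so rows that repeat a pose let the fingers close. It gives the time, the measured TCP pose, the force, the opening and the grip force at its end, in the units of the state.
- bot.get_obs(): the state, without advancing time (a new reading comes with each control period).
- bot.read_camera(name): name is "scene" or "top" or "wrist"; returns a dict with "color" (480x640x3 uint8, red, green, blue), "intrinsics" (3x3 intrinsics, pixels), "pose" (4x4, takes a point from camera to world coordinates); the wrist camera has in their place "hand_eye" (4x4, takes a point from camera to tool coordinates, whose origin is the TCP and whose axes are the flange's). Camera axes: x right, y down, z forward; pixel columns grow to the right and rows downward; lengths in m; the calibration is good to about 2 mm. A picture is of the moment at which its call begins: read the wrist's pose just before it. There is no depth.
- bot.hand_in(): hands the job in; it is judged then, once.
Trained networks look in a picture, given as the dict that the camera call returned (one of the last four; its "shot" number tells which), for a name from the list of things; names that differ only in an ending like _2 or _b are one class to them, and where a whole thing is asked for, a point or a joint stands for the part that bears it (a point fixed in the world has none). Each returns a list of dicts, best first, with "confidence" (0 to 1); they miss things now and then, are a little off and sometimes report something else, mostly with a low value. They report only what shows in the picture. A call takes as long as a camera call. They do not tell look-alikes from the thing itself.
- bot.look_for(picture, target): "point" ([x, y, z] in m, in world coordinates, good to about 4 mm: the middle of the surface that is visible of it).
The state is a dict: "t": time; "q": joint angles; "joint_vel": joint speeds; "joint_torque": joint torques, N m; "eef_pos": TCP position; "tool_rot": TCP orientation; "contact_force": force on the tool from outside, world axes, zero at the start; "torque": the same for the moment, N m; "gripper_width": opening from 0.0 (shut) to 1.0 (fully open); "grasp_force": force on a finger pad.
Only numpy, scipy, OpenCV 4.12 (cv2) and the standard library are available. Lean on these libraries where they do the work, as an engineer would, in place of code of your own. Each camera call takes 0.05 s, during which the arm holds its last target. There are 200 camera calls.

TASK

The wooden turntable rubs somewhere in its turn: one place drags clearly hardest, and another drags less. Turn it by its peg, feel for the place of hardest drag in the whole turn and leave the tray standing with the peg right in the middle of that place, so that it can be packed there. The tin and the jar must stay standing on the tray, and the other things on the worktop are to be left alone.

Things in the scene. Friction and masses are not known exactly. Their poses are not given: they have to be found in the camera images.
- tray: round wooden turntable tray, 256 mm across, upper face 44 mm and low rim 50 mm above the worktop. Turns level without end either way about its own vertical z axis. The origin lies on that axis at worktop height; the x axis points to the peg. Free of drag it takes about 1 N of push at the peg; it stays where it is left.
- peg (a point): middle of the upright round peg that the tray is turned by: dark wood, 24 mm thick, 54 mm tall, fixed to the tray 75 mm from its centre. This point is on the peg's axis, 75 mm above the worktop; the peg's top is at 98 mm. It can be pushed from the side from any direction.
- bearing: bearing under the tray on its axis, hidden, out of reach, fixed; origin on the worktop, its direction tells nothing. Two places of the turn rub, unseen, differing each time: each 0.85 rad wide, drag (felt while turning, alike both ways) swelling smoothly to the middle: 9 to 15 N at the peg for the hardest, 3 to 5 N for the lesser; middles 1.5 rad or more apart. At the start the peg is not in the hardest one.
- tin: food tin, 58 mm across, 72 mm tall, standing loose on the tray, on the side away from the peg. Origin at the centre of its underside, z upright.
- jar: glass jar with a black lid, 60 mm across, 85 mm tall, standing loose on the tray beside the tin, on the side away from the peg. Origin at the centre of its underside, z upright.
- mug: small cup, 62 x 88 x 50 mm, behind the turntable; bystander
- timer: round wind-up kitchen timer, 65 mm across, 56 mm tall, behind the turntable; bystander
- shaker: small glass shaker with a grey domed top, 44 mm across, 90 mm tall, behind the turntable; bystander
- bowl: long carved wooden bowl, 218 x 345 x 106 mm, to the right of the turntable; bystander
- spoon: teaspoon with a red handle, 132 mm long, lying behind the turntable; bystander
Mind the look-alikes: they are no part of the job. What is shaped like the tin but pink or turquoise is not meant. What is shaped like the jar but red is not meant.

How it is judged:
By the outcome, as a careful person would: the job done as asked, in the order asked, and still so for the second after the job is handed in, with the robot touching nothing.
It also fails if it takes over 67 s, if anything falls off the work surface, if the arm or the gripper's body presses on something with over 40 N, if the wrist force passes 120 N, or if a joint passes its speed limit or range.

## Working session

There is one attempt and no reset: what is moved stays moved. The work goes in short steps, Python scripts to look and compute and a tool call to move; the robot and the scene stay as the last step left them, time stands still between calls to the robot, and variables do not carry over. Pictures are saved under pics/ and viewed, at most 10 in all, crops included, and the job is handed in when it is done.

Besides the shell and the picture viewer there is one more tool, called after "Request:" by a JSON object that holds its "fn" and its "kwargs", one argument or row to a line. apply_moves: Moves the arm, as the interface text tells. Its arguments: {"type":"object","properties":{"deltas":{"type":"array","items":{"type":"array"}},"squeeze":{"type":"number"}},"required":["deltas"]}

```bash
mkdir -p pics
cat > h.py <<'E'
from station import bot
import numpy as np, cv2
def save(p,n): cv2.imwrite('pics/'+n,cv2.cvtColor(p['color'],cv2.COLOR_RGB2BGR))
E
python3 - <<'E'
from h import *
o=bot.get_obs(); print({k:np.round(v,3) for k,v in o.items()})
for c in ['top','scene']:
    p=bot.read_camera(c); save(p,c+'1.png')
    print(c,np.round(p['pose'],3).tolist(),np.round(p['intrinsics'],0).tolist())
    for n in ['tray','peg','tin','jar']:
        print(n,[(np.round(d['point'],3).tolist(),round(d['confidence'],2)) for d in bot.look_for(p,n)[:4]])
E
```

```text
{'t': np.float64(0.0), 'q': array([-1.28 ,  0.478,  0.022,  1.556, -0.012,  1.109, -0.083]), 'joint_vel': array([-0.   , -0.   , -0.   , -0.001, -0.001, -0.   , -0.   ]), 'joint_torque': array([ 0.0000e+00, -5.9645e+01,  1.6080e+00, -2.8120e+01,  1.2000e-02,
        9.0000e-03, -0.0000e+00]), 'eef_pos': array([0.262, 0.621, 0.23 ]), 'tool_rot': array([-0.   ,  0.198,  0.98 , -0.001]), 'contact_force': array([ 0.453, -0.225,  0.391]), 'torque': array([0.   , 0.011, 0.01 ]), 'grasp_force': np.float64(0.0), 'gripper_width': np.float64(1.004)}
top [[-0.002, -0.991, 0.133, 0.375], [-1.0, 0.001, -0.012, -0.118], [0.011, -0.133, -0.991, 1.265], [0.0, 0.0, 0.0, 1.0]] [[552.0, 0.0, 322.0], [0.0, 552.0, 238.0], [0.0, 0.0, 1.0]]
tray [([0.501, -0.082, 0.038], 0.57), ([0.75, -0.137, 0.039], 0.24)]
peg [([0.5, -0.078, 0.046], 0.84)]
tin [([0.514, -0.0, 0.115], 0.91), ([0.48, 0.161, 0.071], 0.75), ([0.543, 0.236, 0.067], 0.6)]
jar [([0.323, -0.296, 0.085], 0.55)]
scene [[-0.603, -0.669, 0.435, -0.069], [-0.798, 0.503, -0.333, 0.342], [0.004, -0.548, -0.837, 1.297], [0.0, 0.0, 0.0, 1.0]] [[623.0, 0.0, 319.0], [0.0, 623.0, 246.0], [0.0, 0.0, 1.0]]
tray [([0.527, -0.108, 0.047], 0.85)]
peg [([0.523, -0.108, 0.042], 0.84)]
tin [([0.503, 0.008, 0.114], 0.86), ([0.484, 0.174, 0.066], 0.79), ([0.541, 0.246, 0.066], 0.67), ([0.736, 0.102, 0.004], 0.15)]
jar [([0.306, -0.29, 0.083], 0.87), ([0.44, -0.046, 0.127], 0.83)]
```

View pics/top1.png

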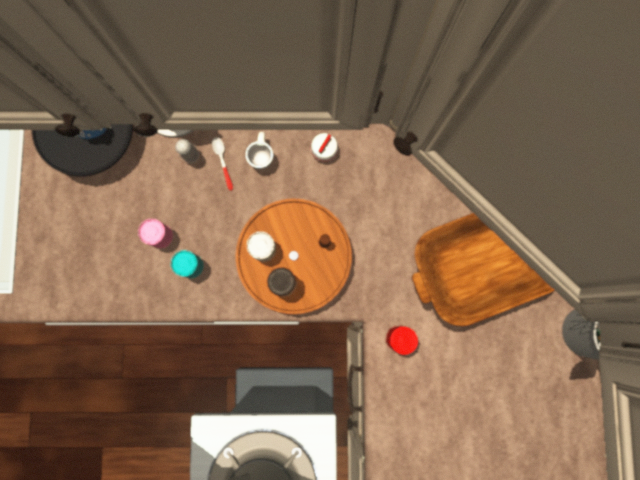

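View pics/scene1.png

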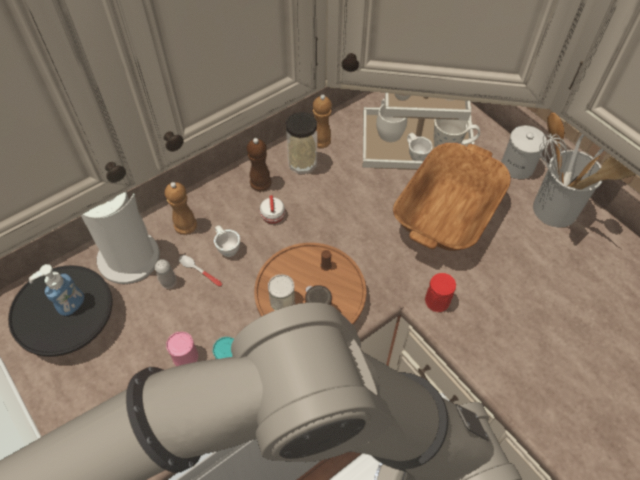

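The top view shows the tray centred near (294,256) with its dark peg at (325,241). On it stand the white/grey-topped tin at (261,245) and the black-lidded jar at (281,281). The pink (153,233) and turquoise (185,265) cylinders and the red one (403,340) are off the tray, so they are look-alikes. The scene view agrees: tin (282,290), jar (318,297), peg (326,260). Nothing needs grasping except the peg, which is the only one there.

```bash
cat >> h.py <<'E'
def ray(p,uv,z):
    K=p['intrinsics'];T=np.array(p['pose']);d=T[:3,:3]@np.linalg.solve(np.array(K),[uv[0],uv[1],1]);o=T[:3,3]
    return o+d*(z-o[2])/d[2]
E
python3 - <<'E'
from h import *
p=bot.read_camera('top'); im=p['color']
# tray outline: warm orange colour, near centre
hsv=cv2.cvtColor(im,cv2.COLOR_RGB2HSV)
m=((hsv[...,1]>130)&(hsv[...,0]<20)&(hsv[...,2]>90)).astype(np.uint8); m[:, :215]=0; m[:,375:]=0; m[:180]=0; m[320:]=0
c=max(cv2.findContours(m,0,1)[0],key=cv2.contourArea); e=cv2.fitEllipse(cv2.convexHull(c)); print(e)
C=ray(p,e[0],.048); print('centre',C)
s=bot.read_camera('scene')
print('dot',ray(p,(293.5,256),.044))
P=ray(p,(325,240.5),.098); print('peg top',P,np.hypot(*(P-C)[:2]),np.arctan2(*(P-C)[1::-1]))
print('tin',ray(p,(261,245),.116),'jar',ray(p,(281.5,281),.129))
cv2.imwrite('pics/crop.png',cv2.resize(cv2.cvtColor(im[180:330,215:375],cv2.COLOR_RGB2BGR),None,fx=4,fy=4,interpolation=2))
E
```

```text
((293.4914855957031, 256.1622619628906), (116.46070098876953, 117.21036529541016), 97.4497299194336)
centre [ 0.49736861 -0.06973906  0.048     ]
dot [ 0.49813108 -0.06959755  0.044     ]
peg top [ 0.52579751 -0.1386648   0.098     ] 0.07455843457767591 -1.1795974811139132
tin [ 0.514094   -0.00437922  0.116     ] jar [ 0.4380914  -0.04859299  0.129     ]
```

View pics/crop.png

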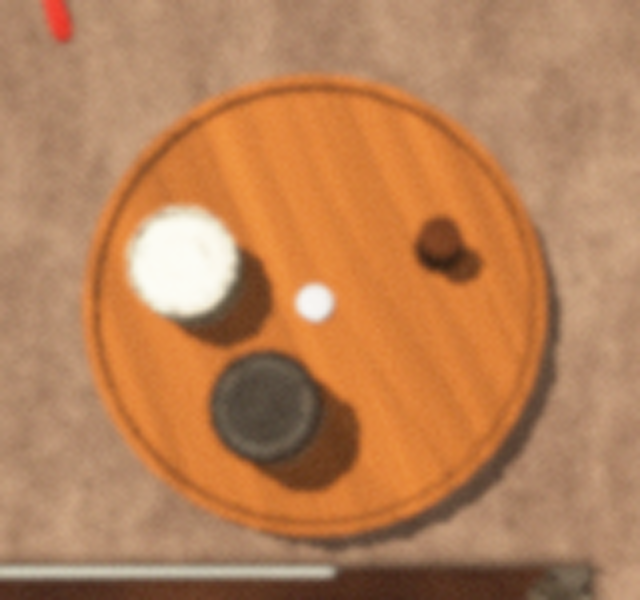

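Request:
{"fn": "apply_moves", "kwargs": {
  "deltas": [
    [0,[-0.9,-1,0],0],
    [0,[-0.9,-1,0],0],
    [0,[-0.9,-1,0],0],
    [0,[-0.9,-1,0],0],
    [0,[-0.9,-1,0],0],
    [0,[-0.9,-1,0],0]
  ]
}}

```text
t: 1.2
eef_pos: [0.3524, 0.3626, 0.2315]
tool_rot: [0.0, 0.201, 0.98, -0.001]
contact_force: [-0.0, 0.5, -0.8]
gripper_width: 1.001
grasp_force: 0.0
```

Request:
{"fn": "apply_moves", "kwargs": {
  "deltas": [
    [0,[-0.9,-1,0],0],
    [0,[-0.9,-1,0],0],
    [0,[-0.9,-1,0],0],
    [0,[-0.9,-1,0],0],
    [0,[-0.9,-1,0],0],
    [0,[-0.9,-1,0],0]
  ]
}}

```text
t: 1.8
eef_pos: [0.4396, 0.1086, 0.2317]
tool_rot: [0.001, 0.201, 0.98, -0.0]
contact_force: [0.4, 0.7, 0.3]
gripper_width: 1.004
grasp_force: 0.0
```

Request:
{"fn": "apply_moves", "kwargs": {
  "deltas": [
    [0,[-0.9,-1,0],0.1246],
    [0,[-0.9,-1,0],0.1246],
    [0,[-0.9,-1,0],0.1246],
    [0,[-0.9,-1,0],0.1246],
    [0,[-0.9,-1,0],0.1246],
    [0,[-0.9,-1,0],0.1246],
    [0,[-0.9,-1,0],0.1246],
    [0,[-0.9,-1,0],0.1246]
  ]
}}

```text
t: 2.6
eef_pos: [0.5265, -0.1396, 0.231]
tool_rot: [-0.001, 0.556, 0.831, 0.0]
contact_force: [-0.3, 0.7, -0.4]
gripper_width: 1.003
grasp_force: 0.0
```

Request:
{"fn": "apply_moves", "kwargs": {
  "deltas": [
    [0,[0,0,0.25],0],
    [0,[0,0,0.5],0],
    [0,[0,0,0.7],0],
    [0,[0,0,0.845],0],
    [0.65,[0,0,0.845],0],
    [0.65,[0,0,0.845],0],
    [0.65,[0,0,0.845],0],
    [0.65,[0,0,0.845],0],
    [0.65,[0,0,0.845],0]
  ],
  "squeeze": 20
}}

```text
t: 3.5
eef_pos: [0.5278, -0.1404, 0.0637]
tool_rot: [0.001, 0.557, 0.831, 0.001]
contact_force: [-0.3, 0.8, 1.4]
gripper_width: 0.352
grasp_force: 0.8
```

Run:
```python
from h import *
print({k:np.round(v,3) for k,v in bot.get_obs().items()})
p=bot.read_camera('scene'); save(p,'s2.png')
cv2.imwrite('pics/s2c.png',cv2.resize(cv2.cvtColor(p['color'][180:360,220:440],cv2.COLOR_RGB2BGR),None,fx=3,fy=3))
# step: tool x inward radial; rotate world -0.05 (cw, +turn about tool z) / +0.05
for n in (1,2,3):
  a=.05*n; print(n, .075*(1-np.cos(a))/.2, .075*np.sin(a)/.2, a/2/np.pi)
```

```text
{'t': np.float64(3.5), 'q': array([-0.207,  0.529,  0.454,  2.023, -0.368,  0.666,  0.876]), 'joint_vel': array([ 0.005,  0.007, -0.003,  0.003, -0.003, -0.004, -0.001]), 'joint_torque': array([ -0.073, -48.514,   7.533, -18.119,   0.069,   0.086,  -0.   ]), 'eef_pos': array([ 0.528, -0.14 ,  0.064]), 'tool_rot': array([0.001, 0.557, 0.831, 0.001]), 'contact_force': array([-0.314,  0.847,  1.435]), 'torque': array([ 0.087, -0.216, -0.041]), 'grasp_force': np.float64(0.793), 'gripper_width': np.float64(0.352)}
1 0.000468652351887644 0.01874218847650437 0.007957747154594767
2 0.0018734380207403173 0.03743753124256056 0.015915494309189534
3 0.004210845773984159 0.05603929967759971 0.023873241463784306
```

View pics/s2c.png

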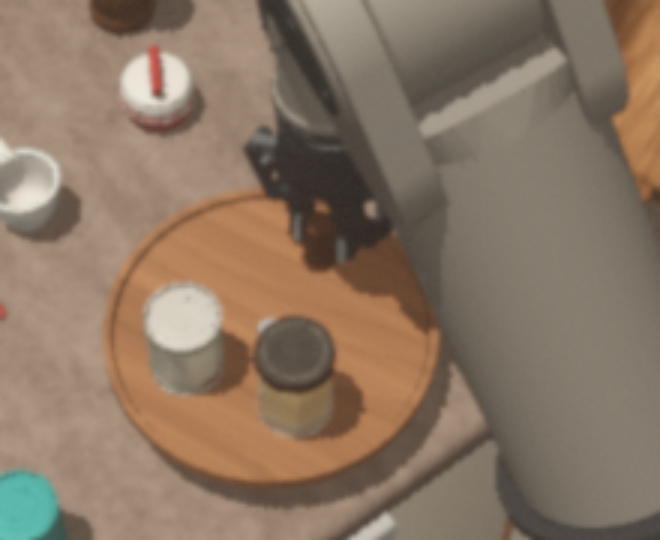

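The crop shows the peg (320,235) between the finger tips, with the tin and jar well clear. I'll start scanning counter-clockwise.

Request:
{"fn": "apply_moves", "kwargs": {
  "deltas": [
    [0.65,[0.0005,0.0187,0],-0.00796],
    [0.65,[0.0019,0.0374,0],-0.01592],
    [0.65,[0.0042,0.056,0],-0.02387]
  ]
}}

```text
t: 3.85
eef_pos: [0.5365, -0.1358, 0.0627]
tool_rot: [-0.0, 0.493, 0.87, -0.0]
contact_force: [-1.9, -0.1, 0.8]
gripper_width: 0.356
grasp_force: 0.6
```

Request:
{"fn": "apply_moves", "kwargs": {
  "deltas": [
    [0.65,[0.0005,0.0187,0],-0.00796],
    [0.65,[0.0019,0.0374,0],-0.01592],
    [0.65,[0.0042,0.056,0],-0.02387]
  ]
}}

```text
t: 4.15
eef_pos: [0.5459, -0.1298, 0.0627]
tool_rot: [0.0, 0.426, 0.905, -0.0]
contact_force: [-0.2, -1.5, -0.7]
gripper_width: 0.351
grasp_force: 0.8
```

Request:
{"fn": "apply_moves", "kwargs": {
  "deltas": [
    [0.65,[0.0005,0.0187,0],-0.00796],
    [0.65,[0.0019,0.0374,0],-0.01592],
    [0.65,[0.0042,0.056,0],-0.02387]
  ]
}}

```text
t: 4.45
eef_pos: [0.5542, -0.1222, 0.0627]
tool_rot: [0.0, 0.357, 0.934, -0.0]
contact_force: [-0.2, -1.4, -0.1]
gripper_width: 0.354
grasp_force: 0.8
```

Request:
{"fn": "apply_moves", "kwargs": {
  "deltas": [
    [0.65,[0.0005,0.0187,0],-0.00796],
    [0.65,[0.0019,0.0374,0],-0.01592],
    [0.65,[0.0042,0.056,0],-0.02387]
  ]
}}

```text
t: 4.75
eef_pos: [0.5612, -0.1134, 0.0628]
tool_rot: [0.001, 0.286, 0.958, -0.0]
contact_force: [0.4, -2.4, -0.9]
gripper_width: 0.346
grasp_force: 0.8
```

Request:
{"fn": "apply_moves", "kwargs": {
  "deltas": [
    [0.65,[0.0005,0.0187,0],-0.00796],
    [0.65,[0.0019,0.0374,0],-0.01592],
    [0.65,[0.0042,0.056,0],-0.02387]
  ]
}}

```text
t: 5.05
eef_pos: [0.5667, -0.1038, 0.0628]
tool_rot: [0.001, 0.214, 0.977, -0.001]
contact_force: [0.3, -2.8, -0.4]
gripper_width: 0.353
grasp_force: 1.6
```

Request:
{"fn": "apply_moves", "kwargs": {
  "deltas": [
    [0.65,[0.0005,0.0187,0],-0.00796],
    [0.65,[0.0019,0.0374,0],-0.01592],
    [0.65,[0.0042,0.056,0],-0.02387]
  ]
}}

```text
t: 5.35
eef_pos: [0.5703, -0.0954, 0.0629]
tool_rot: [0.001, 0.141, 0.99, -0.002]
contact_force: [0.3, -8.6, -0.7]
gripper_width: 0.352
grasp_force: 4.1
```

Request:
{"fn": "apply_moves", "kwargs": {
  "deltas": [
    [0.65,[0.0005,0.0187,0],-0.00796],
    [0.65,[0.0019,0.0374,0],-0.01592]
  ]
}}

```text
t: 5.55
eef_pos: [0.572, -0.0898, 0.0629]
tool_rot: [0.001, 0.092, 0.996, -0.003]
contact_force: [0.5, -12.2, -2.0]
gripper_width: 0.351
grasp_force: 6.0
```

Request:
{"fn": "apply_moves", "kwargs": {
  "deltas": [
    [0.65,[0.0005,0.0187,0],-0.00796],
    [0.65,[0.0019,0.0374,0],-0.01592]
  ]
}}

```text
t: 5.75
eef_pos: [0.5733, -0.084, 0.0629]
tool_rot: [0.001, 0.042, 0.999, -0.003]
contact_force: [2.9, -17.0, -4.5]
gripper_width: 0.35
grasp_force: 8.1
```

Request:
{"fn": "apply_moves", "kwargs": {
  "deltas": [
    [0.65,[0.0005,0.0187,0],-0.00796],
    [0.65,[0.0019,0.0374,0],-0.01592]
  ]
}}

```text
t: 5.95
eef_pos: [0.5746, -0.0767, 0.0629]
tool_rot: [0.002, -0.008, 1.0, -0.004]
contact_force: [5.8, -15.9, -6.7]
gripper_width: 0.347
grasp_force: 7.4
```

Request:
{"fn": "apply_moves", "kwargs": {
  "deltas": [
    [0.65,[0.0005,0.0187,0],-0.00796],
    [0.65,[0.0019,0.0374,0],-0.01592]
  ]
}}

```text
t: 6.15
eef_pos: [0.5751, -0.0686, 0.0631]
tool_rot: [0.003, -0.058, 0.998, -0.003]
contact_force: [8.7, -15.0, -8.4]
gripper_width: 0.353
grasp_force: 8.2
```

Request:
{"fn": "apply_moves", "kwargs": {
  "deltas": [
    [0.65,[0.0005,0.0187,0],-0.00796],
    [0.65,[0.0019,0.0374,0],-0.01592]
  ]
}}

```text
t: 6.35
eef_pos: [0.5745, -0.0597, 0.0633]
tool_rot: [0.003, -0.108, 0.994, -0.003]
contact_force: [8.1, -7.8, -4.3]
gripper_width: 0.349
grasp_force: 4.5
```

Request:
{"fn": "apply_moves", "kwargs": {
  "deltas": [
    [0.65,[0.0005,0.0187,0],-0.00796],
    [0.65,[0.0019,0.0374,0],-0.01592]
  ]
}}

```text
t: 6.55
eef_pos: [0.5722, -0.0499, 0.0636]
tool_rot: [0.003, -0.159, 0.987, -0.002]
contact_force: [3.8, -3.0, 0.3]
gripper_width: 0.353
grasp_force: 1.9
```

Request:
{"fn": "apply_moves", "kwargs": {
  "deltas": [
    [0.65,[0.0005,0.0187,0],-0.00796],
    [0.65,[0.0019,0.0374,0],-0.01592]
  ]
}}

```text
t: 6.75
eef_pos: [0.5679, -0.0415, 0.0631]
tool_rot: [0.001, -0.208, 0.978, -0.001]
contact_force: [2.1, -0.9, -0.2]
gripper_width: 0.353
grasp_force: 0.7
```

Request:
{"fn": "apply_moves", "kwargs": {
  "deltas": [
    [0.65,[0.0005,0.0187,0],-0.00796],
    [0.65,[0.0019,0.0374,0],-0.01592]
  ]
}}

```text
t: 6.95
eef_pos: [0.5643, -0.0346, 0.063]
tool_rot: [0.001, -0.257, 0.966, -0.001]
contact_force: [1.6, -0.7, 0.1]
gripper_width: 0.35
grasp_force: 0.8
```

Peak about 16 N, so this is the hardest place (the lesser one is at most 5 N). I'll scan back at the same pace to cancel play and lag.

Request:
{"fn": "apply_moves", "kwargs": {
  "deltas": [
    [0.65,[0.0005,-0.0187,0],0.00796],
    [0.65,[0.0019,-0.0374,0],0.01592]
  ]
}}

```text
t: 7.15
eef_pos: [0.5667, -0.0406, 0.0627]
tool_rot: [0.0, -0.207, 0.978, 0.0]
contact_force: [-1.0, 2.2, 0.4]
gripper_width: 0.353
grasp_force: 1.2
```

Request:
{"fn": "apply_moves", "kwargs": {
  "deltas": [
    [0.65,[0.0005,-0.0187,0],0.00796],
    [0.65,[0.0019,-0.0374,0],0.01592]
  ]
}}

```text
t: 7.35
eef_pos: [0.5692, -0.0478, 0.0626]
tool_rot: [-0.0, -0.158, 0.988, 0.0]
contact_force: [-2.1, 0.6, 0.6]
gripper_width: 0.351
grasp_force: 0.5
```

Request:
{"fn": "apply_moves", "kwargs": {
  "deltas": [
    [0.65,[0.0005,-0.0187,0],0.00796],
    [0.65,[0.0019,-0.0374,0],0.01592]
  ]
}}

```text
t: 7.55
eef_pos: [0.5709, -0.0547, 0.0625]
tool_rot: [-0.001, -0.108, 0.994, 0.0]
contact_force: [-3.0, 2.3, 1.2]
gripper_width: 0.352
grasp_force: 1.5
```

Request:
{"fn": "apply_moves", "kwargs": {
  "deltas": [
    [0.65,[0.0005,-0.0187,0],0.00796],
    [0.65,[0.0019,-0.0374,0],0.01592]
  ]
}}

```text
t: 7.75
eef_pos: [0.5715, -0.0608, 0.0625]
tool_rot: [-0.001, -0.059, 0.998, 0.001]
contact_force: [-3.9, 5.9, 2.9]
gripper_width: 0.352
grasp_force: 3.1
```

Request:
{"fn": "apply_moves", "kwargs": {
  "deltas": [
    [0.65,[0.0005,-0.0187,0],0.00796],
    [0.65,[0.0019,-0.0374,0],0.01592]
  ]
}}

```text
t: 7.95
eef_pos: [0.5715, -0.0667, 0.0624]
tool_rot: [-0.002, -0.009, 1.0, 0.002]
contact_force: [-5.0, 9.6, 6.2]
gripper_width: 0.344
grasp_force: 4.8
```

Request:
{"fn": "apply_moves", "kwargs": {
  "deltas": [
    [0.65,[0.0005,-0.0187,0],0.00796],
    [0.65,[0.0019,-0.0374,0],0.01592]
  ]
}}

```text
t: 8.15
eef_pos: [0.5711, -0.0726, 0.0624]
tool_rot: [-0.002, 0.04, 0.999, 0.003]
contact_force: [-6.5, 13.5, 8.1]
gripper_width: 0.35
grasp_force: 7.3
```

Request:
{"fn": "apply_moves", "kwargs": {
  "deltas": [
    [0.65,[0.0005,-0.0187,0],0.00796],
    [0.65,[0.0019,-0.0374,0],0.01592]
  ]
}}

```text
t: 8.35
eef_pos: [0.5703, -0.0792, 0.0624]
tool_rot: [-0.002, 0.09, 0.996, 0.003]
contact_force: [-5.1, 12.5, 6.5]
gripper_width: 0.35
grasp_force: 5.7
```

Request:
{"fn": "apply_moves", "kwargs": {
  "deltas": [
    [0.65,[0.0005,-0.0187,0],0.00796],
    [0.65,[0.0019,-0.0374,0],0.01592]
  ]
}}

```text
t: 8.55
eef_pos: [0.5689, -0.0869, 0.0623]
tool_rot: [-0.002, 0.139, 0.99, 0.002]
contact_force: [-4.4, 13.7, 3.9]
gripper_width: 0.353
grasp_force: 7.2
```

Request:
{"fn": "apply_moves", "kwargs": {
  "deltas": [
    [0.65,[0.0005,-0.0187,0],0.00796],
    [0.65,[0.0019,-0.0374,0],0.01592]
  ]
}}

```text
t: 8.75
eef_pos: [0.5668, -0.0946, 0.0622]
tool_rot: [-0.002, 0.189, 0.982, 0.002]
contact_force: [-2.4, 8.2, 1.2]
gripper_width: 0.347
grasp_force: 3.4
```

Request:
{"fn": "apply_moves", "kwargs": {
  "deltas": [
    [0.65,[0.0005,-0.0187,0],0.00796],
    [0.65,[0.0019,-0.0374,0],0.01592]
  ]
}}

```text
t: 8.95
eef_pos: [0.564, -0.1035, 0.0622]
tool_rot: [-0.001, 0.239, 0.971, 0.001]
contact_force: [-1.8, 4.5, -0.8]
gripper_width: 0.349
grasp_force: 1.6
```

Request:
{"fn": "apply_moves", "kwargs": {
  "deltas": [
    [0.65,[0.0005,-0.0187,0],0.00796],
    [0.65,[0.0019,-0.0374,0],0.01592]
  ]
}}

```text
t: 9.15
eef_pos: [0.5606, -0.1116, 0.0625]
tool_rot: [-0.0, 0.287, 0.958, 0.0]
contact_force: [-0.3, 0.7, -1.4]
gripper_width: 0.346
grasp_force: 0.5
```

```bash
cat > fit.py <<'E'
import numpy as np
from scipy.optimize import least_squares
C=np.array([.4977,-.0697])
up=[(.5459,-.1298,-.2,-1.5),(.5542,-.1222,-.2,-1.4),(.5612,-.1134,.4,-2.4),(.5667,-.1038,.3,-2.8),(.5703,-.0954,.3,-8.6),(.572,-.0898,.5,-12.2),(.5733,-.084,2.9,-17),(.5746,-.0767,5.8,-15.9),(.5751,-.0686,8.7,-15),(.5745,-.0597,8.1,-7.8),(.5722,-.0499,3.8,-3),(.5679,-.0415,2.1,-.9),(.5643,-.0346,1.6,-.7)]
dn=[(.5692,-.0478,-2.1,.6),(.5709,-.0547,-3,2.3),(.5715,-.0608,-3.9,5.9),(.5715,-.0667,-5,9.6),(.5711,-.0726,-6.5,13.5),(.5703,-.0792,-5.1,12.5),(.5689,-.0869,-4.4,13.7),(.5668,-.0946,-2.4,8.2),(.564,-.1035,-1.8,4.5),(.5606,-.1116,-.3,.7)]
X=[]
for s,D in ((1,up),(-1,dn)):
    for x,y,fx,fy in D:
        th=np.arctan2(y-C[1],x-C[0]); tp=th-s*.039
        t=np.array([-np.sin(tp),np.cos(tp)]); r=np.array([np.cos(tp),np.sin(tp)])
        c=.075*r-s*.012*t
        M=-s*(c[0]*fy-c[1]*fx)/.075
        Ft=-s*(np.array([fx,fy])@t)
        X.append((s,tp,M,Ft))
X=np.array(X)
print(np.round(X,3))
shape=lambda u:np.where(abs(u)<1,.5+.5*np.cos(np.pi*u),0)
for k in (2,3):
  for sel,n in ((X[:,0]!=0,'both'),(X[:,0]>0,'up'),(X[:,0]<0,'dn')):
    s,tp,F=X[sel,0],X[sel,1],X[sel,k]
    f=lambda p:p[0]+p[1]*shape((tp-p[2]-(s*p[3] if n=='both' else 0))/.425)-F
    q=least_squares(f,[1,12,-.1,0]); print(k,n,np.round(q.x,3),'rms',np.sqrt(np.mean(q.fun**2)).round(2))
E
python3 fit.py
```

```text
[[ 1.    -0.934  0.879  1.053]
 [ 1.    -0.788  0.993  1.129]
 [ 1.    -0.642  1.402  1.683]
 [ 1.    -0.498  2.06   2.317]
 [ 1.    -0.379  7.324  7.878]
 [ 1.    -0.303 10.835 11.494]
 [ 1.    -0.226 14.857 15.918]
 [ 1.    -0.13  13.766 15.016]
 [ 1.    -0.025 13.329 14.78 ]
 [ 1.     0.09   7.322  8.5  ]
 [ 1.     0.221  3.271  3.759]
 [ 1.     0.343  1.286  1.554]
 [ 1.     0.446  1.139  1.322]
 [-1.     0.336  1.545  1.259]
 [-1.     0.241  3.328  2.95 ]
 [-1.     0.159  6.91   6.443]
 [-1.     0.08  10.643  9.967]
 [-1.    -0.    14.538 13.497]
 [-1.    -0.091 12.979 11.984]
 [-1.    -0.198 13.688 12.567]
 [-1.    -0.307  7.854  7.092]
 [-1.    -0.432  3.895  3.331]
 [-1.    -0.549  0.54   0.441]]
2 both [ 1.51  13.558 -0.115 -0.027] rms 0.77
2 up [ 1.391 13.841 -0.141  0.   ] rms 0.63
2 dn [ 1.726 13.146 -0.088  0.   ] rms 0.89
3 both [ 1.57  13.592 -0.113 -0.025] rms 1.07
3 up [ 1.65  14.944 -0.135  0.   ] rms 0.68
3 dn [ 1.441 12.327 -0.085  0.   ] rms 0.81
```

Request:
{"fn": "apply_moves", "kwargs": {
  "deltas": [
    [0.65,[0.0011,0.029,0],-0.0123],
    [0.65,[0.0045,0.0579,0],-0.0247],
    [0.65,[0.0101,0.0864,0],-0.037],
    [0.65,[0.0179,0.1144,0],-0.0493],
    [0.65,[0.0278,0.1417,0],-0.0617],
    [0.65,[0.0397,0.1682,0],-0.074],
    [0.9,[0.0397,0.1682,0],-0.074],
    [0.9,[0.0397,0.1682,0],-0.074],
    [0.9,[0.0397,0.1682,0],-0.074],
    [0.9,[0.0397,0.1682,0],-0.074],
    [0.9,[0.0397,0.1682,0],-0.074]
  ],
  "squeeze": 40
}}

```text
t: 10.25
eef_pos: [0.574, -0.0833, 0.0632]
tool_rot: [0.002, 0.059, 0.998, -0.002]
contact_force: [2.3, -8.2, -1.2]
gripper_width: 0.268
grasp_force: 39.7
```

Run:
```python
from h import *
o=bot.get_obs(); print(o['eef_pos'],o['contact_force'],o['gripper_width'],o['grasp_force'],o['joint_vel'].round(3))
x,y=o['eef_pos'][:2]-[.4977,-.0697]; print(np.arctan2(y,x),np.hypot(x,y))
```

```text
[ 0.57400084 -0.08329658  0.06317179] [ 2.33359844 -8.239472   -1.16252358] 0.2684679233651616 39.68955144868232 [ 0.     0.001 -0.     0.002  0.001 -0.001 -0.001]
-0.1763459239009497 0.07750280356098029
```

Request:
{"fn": "apply_moves", "kwargs": {
  "deltas": [
    [0.9,[0,0.01,0],0],
    [0.9,[0,0.02,0],0],
    [0.9,[0,0.02,0],0]
  ]
}}

```text
t: 10.55
eef_pos: [0.5742, -0.0828, 0.0632]
tool_rot: [0.002, 0.06, 0.998, -0.004]
contact_force: [3.2, -15.4, -2.5]
gripper_width: 0.264
grasp_force: 40.3
```

Request:
{"fn": "apply_moves", "kwargs": {
  "deltas": [
    [0.9,[0,0.01,0],0],
    [0.9,[0,0.02,0],0],
    [0.9,[0,0.02,0],0]
  ]
}}

```text
t: 10.85
eef_pos: [0.5753, -0.0798, 0.0632]
tool_rot: [0.003, 0.061, 0.998, -0.004]
contact_force: [4.6, -18.0, -4.5]
gripper_width: 0.265
grasp_force: 40.5
```

Request:
{"fn": "apply_moves", "kwargs": {
  "deltas": [
    [0.9,[0,0.004,0],0],
    [0.9,[0,0.007,0],0],
    [0.9,[0,0.007,0],0],
    [0.9,[0,-0.003,0],0],
    [0.9,[0,-0.018,0],0],
    [0.9,[0,-0.035,0],0],
    [0.9,[0,-0.035,0],0],
    [0.9,[0,-0.035,0],0]
  ]
}}

```text
t: 11.65
eef_pos: [0.5754, -0.0795, 0.0632]
tool_rot: [0.003, 0.058, 0.998, -0.0]
contact_force: [6.7, -1.7, -4.1]
gripper_width: 0.267
grasp_force: 40.1
```

Run:
```python
from h import *
o=bot.get_obs(); print(o['eef_pos'],o['contact_force'],o['gripper_width'],o['grasp_force'],o['joint_vel'].round(3))
x,y=o['eef_pos'][:2]-[.4977,-.0697]; print(np.arctan2(y,x),np.hypot(x,y))
```

```text
[ 0.57543458 -0.07949716  0.06319122] [ 6.65762227 -1.70445997 -4.11047999] 0.2667321082973743 40.05817118799314 [-0.002  0.002  0.001 -0.002  0.002 -0.    -0.   ]
-0.12537243002296142 0.07834953109707299
```

Request:
{"fn": "apply_moves", "kwargs": {
  "deltas": [
    [0.9,[-0.01,0.025,0],0],
    [0.9,[-0.01,0.042,0],0],
    [0.9,[-0.01,0.048,0],0],
    [0.9,[-0.01,0.048,0],0],
    [0.9,[-0.01,0.025,0],0],
    [0.9,[-0.01,0.005,0],0],
    [0.9,[-0.01,0.004,0],0],
    [0.9,[-0.01,0.004,0],0]
  ]
}}

```text
t: 12.45
eef_pos: [0.5761, -0.0775, 0.0631]
tool_rot: [0.001, 0.058, 0.998, 0.0]
contact_force: [2.4, 2.9, 4.5]
gripper_width: 0.269
grasp_force: 41.3
```

Run:
```python
from h import *
o=bot.get_obs(); print(o['eef_pos'],o['contact_force'],o['gripper_width'],o['grasp_force'],o['joint_vel'].round(3))
x,y=o['eef_pos'][:2]-[.4977,-.0697]; print(np.arctan2(y,x),np.hypot(x,y))
```

```text
[ 0.57614033 -0.07745285  0.06309014] [2.38251602 2.87113739 4.50813337] 0.26926878961213613 41.258119409903884 [ 0.     0.002  0.002  0.     0.001  0.    -0.001]
-0.09851761620158672 0.07882253964638539
```

Gripped, the peg reads about -0.10 against the fitted -0.115. There is plenty of time left, so I'll do one finer scan with the peg gripped (no play) to firm up the middle.

Request:
{"fn": "apply_moves", "kwargs": {
  "deltas": [
    [0.9,[0.0011,-0.029,0],0.0123],
    [0.9,[0.0045,-0.0579,0],0.0247],
    [0.9,[0.0101,-0.0864,0],0.037],
    [0.9,[0.0179,-0.1144,0],0.0493],
    [0.9,[0.0278,-0.1417,0],0.0617],
    [0.9,[0.0397,-0.1682,0],0.074],
    [0.9,[0.0397,-0.1682,0],0.074]
  ]
}}

```text
t: 13.15
eef_pos: [0.5629, -0.1111, 0.063]
tool_rot: [0.0, 0.289, 0.957, 0.0]
contact_force: [0.5, 2.9, 7.2]
gripper_width: 0.272
grasp_force: 41.5
```

Request:
{"fn": "apply_moves", "kwargs": {
  "deltas": [
    [0.9,[0.0003,0.015,0],-0.00637],
    [0.9,[0.0012,0.03,0],-0.01273]
  ]
}}

```text
t: 13.35
eef_pos: [0.5664, -0.1057, 0.063]
tool_rot: [0.0, 0.248, 0.969, 0.0]
contact_force: [-0.2, 0.4, 6.1]
gripper_width: 0.265
grasp_force: 41.5
```

Request:
{"fn": "apply_moves", "kwargs": {
  "deltas": [
    [0.9,[0.0003,0.015,0],-0.00637],
    [0.9,[0.0012,0.03,0],-0.01273]
  ]
}}

```text
t: 13.55
eef_pos: [0.5691, -0.1007, 0.063]
tool_rot: [0.0, 0.21, 0.978, 0.0]
contact_force: [-0.3, -0.6, 6.4]
gripper_width: 0.269
grasp_force: 41.4
```

Request:
{"fn": "apply_moves", "kwargs": {
  "deltas": [
    [0.9,[0.0003,0.015,0],-0.00637],
    [0.9,[0.0012,0.03,0],-0.01273]
  ]
}}

```text
t: 13.75
eef_pos: [0.5713, -0.0958, 0.0631]
tool_rot: [0.0, 0.171, 0.985, -0.0]
contact_force: [0.2, -1.1, 7.2]
gripper_width: 0.266
grasp_force: 41.3
```

Request:
{"fn": "apply_moves", "kwargs": {
  "deltas": [
    [0.9,[0.0003,0.015,0],-0.00637],
    [0.9,[0.0012,0.03,0],-0.01273]
  ]
}}

```text
t: 13.95
eef_pos: [0.5729, -0.091, 0.0631]
tool_rot: [0.0, 0.132, 0.991, -0.001]
contact_force: [-0.5, -3.4, 6.5]
gripper_width: 0.27
grasp_force: 41.2
```

Request:
{"fn": "apply_moves", "kwargs": {
  "deltas": [
    [0.9,[0.0003,0.015,0],-0.00637],
    [0.9,[0.0012,0.03,0],-0.01273]
  ]
}}

```text
t: 14.15
eef_pos: [0.5739, -0.0864, 0.0631]
tool_rot: [0.0, 0.092, 0.996, -0.001]
contact_force: [-1.0, -5.3, 6.2]
gripper_width: 0.269
grasp_force: 41.1
```

Request:
{"fn": "apply_moves", "kwargs": {
  "deltas": [
    [0.9,[0.0003,0.015,0],-0.00637],
    [0.9,[0.0012,0.03,0],-0.01273]
  ]
}}

```text
t: 14.35
eef_pos: [0.5753, -0.0804, 0.0631]
tool_rot: [0.001, 0.052, 0.999, -0.001]
contact_force: [2.6, -6.8, 6.3]
gripper_width: 0.265
grasp_force: 41.0
```

Request:
{"fn": "apply_moves", "kwargs": {
  "deltas": [
    [0.9,[0.0003,0.015,0],-0.00637],
    [0.9,[0.0012,0.03,0],-0.01273]
  ]
}}

```text
t: 14.55
eef_pos: [0.5761, -0.0744, 0.0631]
tool_rot: [0.001, 0.012, 1.0, -0.001]
contact_force: [2.2, -4.8, 4.0]
gripper_width: 0.27
grasp_force: 40.8
```

Request:
{"fn": "apply_moves", "kwargs": {
  "deltas": [
    [0.9,[0.0003,0.015,0],-0.00637],
    [0.9,[0.0012,0.03,0],-0.01273]
  ]
}}

```text
t: 14.75
eef_pos: [0.5765, -0.068, 0.0632]
tool_rot: [0.001, -0.028, 1.0, -0.001]
contact_force: [4.3, -3.9, 3.9]
gripper_width: 0.265
grasp_force: 40.7
```

Request:
{"fn": "apply_moves", "kwargs": {
  "deltas": [
    [0.9,[0.0003,0.015,0],-0.00637],
    [0.9,[0.0012,0.03,0],-0.01273]
  ]
}}

```text
t: 14.95
eef_pos: [0.5763, -0.0613, 0.0631]
tool_rot: [0.002, -0.068, 0.998, -0.001]
contact_force: [4.5, -3.5, 1.0]
gripper_width: 0.268
grasp_force: 40.7
```

Request:
{"fn": "apply_moves", "kwargs": {
  "deltas": [
    [0.9,[0.0003,0.015,0],-0.00637],
    [0.9,[0.0012,0.03,0],-0.01273]
  ]
}}

```text
t: 15.15
eef_pos: [0.5756, -0.0548, 0.0632]
tool_rot: [0.002, -0.109, 0.994, -0.001]
contact_force: [5.8, -3.3, 0.7]
gripper_width: 0.267
grasp_force: 40.7
```

Request:
{"fn": "apply_moves", "kwargs": {
  "deltas": [
    [0.9,[0.0003,0.015,0],-0.00637],
    [0.9,[0.0012,0.03,0],-0.01273]
  ]
}}

```text
t: 15.35
eef_pos: [0.5742, -0.0485, 0.0631]
tool_rot: [0.002, -0.149, 0.989, -0.001]
contact_force: [5.3, -2.1, 1.3]
gripper_width: 0.271
grasp_force: 40.6
```

Request:
{"fn": "apply_moves", "kwargs": {
  "deltas": [
    [0.9,[0.0003,0.015,0],-0.00637],
    [0.9,[0.0012,0.03,0],-0.01273]
  ]
}}

```text
t: 15.55
eef_pos: [0.5725, -0.0424, 0.0631]
tool_rot: [0.002, -0.189, 0.982, -0.001]
contact_force: [7.0, -1.3, -0.1]
gripper_width: 0.267
grasp_force: 40.6
```

Gripped, the pads also pass a turning moment to the peg, so the force reads low and this scan is no good. I'll go back to the loose cage, slower, in both directions.

Request:
{"fn": "apply_moves", "kwargs": {
  "deltas": [
    [0.65,[0,0,0],0],
    [0.65,[0.017,0,0],0],
    [0.65,[0.017,0,0],0]
  ]
}}

```text
t: 15.85
eef_pos: [0.5654, -0.0437, 0.0618]
tool_rot: [-0.001, -0.187, 0.982, 0.0]
contact_force: [1.1, -0.5, -0.2]
gripper_width: 0.347
grasp_force: 0.0
```

Request:
{"fn": "apply_moves", "kwargs": {
  "deltas": [
    [0.65,[0.0003,-0.015,0],0.00637],
    [0.65,[0.0012,-0.03,0],0.01273]
  ]
}}

```text
t: 16.05
eef_pos: [0.5683, -0.0489, 0.062]
tool_rot: [-0.001, -0.147, 0.989, 0.0]
contact_force: [-0.5, -0.2, -0.7]
gripper_width: 0.348
grasp_force: 0.3
```

Request:
{"fn": "apply_moves", "kwargs": {
  "deltas": [
    [0.65,[0.0003,-0.015,0],0.00637],
    [0.65,[0.0012,-0.03,0],0.01273]
  ]
}}

```text
t: 16.25
eef_pos: [0.5699, -0.0546, 0.0621]
tool_rot: [-0.001, -0.107, 0.994, 0.0]
contact_force: [-2.8, 2.0, 1.0]
gripper_width: 0.352
grasp_force: 1.4
```

Request:
{"fn": "apply_moves", "kwargs": {
  "deltas": [
    [0.65,[0.0003,-0.015,0],0.00637],
    [0.65,[0.0012,-0.03,0],0.01273]
  ]
}}

```text
t: 16.45
eef_pos: [0.5706, -0.0598, 0.062]
tool_rot: [-0.001, -0.068, 0.998, 0.001]
contact_force: [-4.7, 4.4, 1.3]
gripper_width: 0.349
grasp_force: 2.6
```

Request:
{"fn": "apply_moves", "kwargs": {
  "deltas": [
    [0.65,[0.0003,-0.015,0],0.00637],
    [0.65,[0.0012,-0.03,0],0.01273]
  ]
}}

```text
t: 16.65
eef_pos: [0.5708, -0.0645, 0.062]
tool_rot: [-0.002, -0.028, 1.0, 0.001]
contact_force: [-6.1, 8.1, 4.3]
gripper_width: 0.352
grasp_force: 4.0
```

Request:
{"fn": "apply_moves", "kwargs": {
  "deltas": [
    [0.65,[0.0003,-0.015,0],0.00637],
    [0.65,[0.0012,-0.03,0],0.01273]
  ]
}}

```text
t: 16.85
eef_pos: [0.5706, -0.0691, 0.0619]
tool_rot: [-0.002, 0.011, 1.0, 0.002]
contact_force: [-6.9, 10.1, 5.4]
gripper_width: 0.354
grasp_force: 5.4
```

Request:
{"fn": "apply_moves", "kwargs": {
  "deltas": [
    [0.65,[0.0003,-0.015,0],0.00637],
    [0.65,[0.0012,-0.03,0],0.01273]
  ]
}}

```text
t: 17.05
eef_pos: [0.5702, -0.0738, 0.0619]
tool_rot: [-0.002, 0.051, 0.999, 0.002]
contact_force: [-7.1, 12.2, 4.4]
gripper_width: 0.346
grasp_force: 5.8
```

Request:
{"fn": "apply_moves", "kwargs": {
  "deltas": [
    [0.65,[0.0003,-0.015,0],0.00637],
    [0.65,[0.0012,-0.03,0],0.01273]
  ]
}}

```text
t: 17.25
eef_pos: [0.5696, -0.0798, 0.0619]
tool_rot: [-0.002, 0.091, 0.996, 0.002]
contact_force: [-6.4, 12.5, 3.7]
gripper_width: 0.354
grasp_force: 5.5
```

Request:
{"fn": "apply_moves", "kwargs": {
  "deltas": [
    [0.65,[0.0003,-0.015,0],0.00637],
    [0.65,[0.0012,-0.03,0],0.01273]
  ]
}}

```text
t: 17.45
eef_pos: [0.5685, -0.0856, 0.0618]
tool_rot: [-0.002, 0.13, 0.991, 0.002]
contact_force: [-4.6, 11.7, 1.9]
gripper_width: 0.35
grasp_force: 4.7
```

Request:
{"fn": "apply_moves", "kwargs": {
  "deltas": [
    [0.65,[0.0003,-0.015,0],0.00637],
    [0.65,[0.0012,-0.03,0],0.01273]
  ]
}}

```text
t: 17.65
eef_pos: [0.5672, -0.0917, 0.0618]
tool_rot: [-0.002, 0.17, 0.985, 0.002]
contact_force: [-2.9, 10.2, 0.1]
gripper_width: 0.352
grasp_force: 3.9
```

Request:
{"fn": "apply_moves", "kwargs": {
  "deltas": [
    [0.65,[0.0003,-0.015,0],0.00637],
    [0.65,[0.0012,-0.03,0],0.01273]
  ]
}}

```text
t: 17.85
eef_pos: [0.5654, -0.0991, 0.0619]
tool_rot: [-0.001, 0.21, 0.978, 0.001]
contact_force: [-1.5, 6.6, -0.4]
gripper_width: 0.346
grasp_force: 2.4
```

Request:
{"fn": "apply_moves", "kwargs": {
  "deltas": [
    [0.65,[0.0003,-0.015,0],0.00637],
    [0.65,[0.0012,-0.03,0],0.01273]
  ]
}}

```text
t: 18.05
eef_pos: [0.5633, -0.1061, 0.0622]
tool_rot: [0.0, 0.249, 0.968, 0.0]
contact_force: [-1.3, 3.6, 0.0]
gripper_width: 0.348
grasp_force: 1.2
```

Request:
{"fn": "apply_moves", "kwargs": {
  "deltas": [
    [0.65,[0.0003,-0.015,0],0.00637],
    [0.65,[0.0012,-0.03,0],0.01273]
  ]
}}

```text
t: 18.25
eef_pos: [0.5603, -0.1129, 0.0625]
tool_rot: [0.001, 0.289, 0.957, -0.0]
contact_force: [-0.6, 0.9, 0.1]
gripper_width: 0.349
grasp_force: 0.5
```

Request:
{"fn": "apply_moves", "kwargs": {
  "deltas": [
    [0.65,[0.0003,0.015,0],-0.00637],
    [0.65,[0.0012,0.03,0],-0.01273]
  ]
}}

```text
t: 18.45
eef_pos: [0.5633, -0.108, 0.0625]
tool_rot: [0.001, 0.247, 0.969, -0.001]
contact_force: [0.8, -1.5, -0.5]
gripper_width: 0.347
grasp_force: 0.0
```

Request:
{"fn": "apply_moves", "kwargs": {
  "deltas": [
    [0.65,[0.0003,0.015,0],-0.00637],
    [0.65,[0.0012,0.03,0],-0.01273]
  ]
}}

```text
t: 18.65
eef_pos: [0.5664, -0.1025, 0.0626]
tool_rot: [0.001, 0.208, 0.978, -0.0]
contact_force: [1.8, -4.2, 0.2]
gripper_width: 0.354
grasp_force: 1.9
```

Request:
{"fn": "apply_moves", "kwargs": {
  "deltas": [
    [0.65,[0.0003,0.015,0],-0.00637],
    [0.65,[0.0012,0.03,0],-0.01273]
  ]
}}

```text
t: 18.85
eef_pos: [0.5685, -0.0978, 0.0625]
tool_rot: [0.001, 0.169, 0.986, -0.001]
contact_force: [1.6, -6.9, -0.7]
gripper_width: 0.352
grasp_force: 3.3
```

Request:
{"fn": "apply_moves", "kwargs": {
  "deltas": [
    [0.65,[0.0003,0.015,0],-0.00637],
    [0.65,[0.0012,0.03,0],-0.01273]
  ]
}}

```text
t: 19.05
eef_pos: [0.5701, -0.0933, 0.0626]
tool_rot: [0.001, 0.13, 0.992, -0.002]
contact_force: [1.1, -9.9, -0.0]
gripper_width: 0.348
grasp_force: 4.8
```

Request:
{"fn": "apply_moves", "kwargs": {
  "deltas": [
    [0.65,[0.0003,0.015,0],-0.00637],
    [0.65,[0.0012,0.03,0],-0.01273]
  ]
}}

```text
t: 19.25
eef_pos: [0.5714, -0.0887, 0.0626]
tool_rot: [0.001, 0.091, 0.996, -0.002]
contact_force: [1.8, -13.3, -1.4]
gripper_width: 0.348
grasp_force: 6.3
```

Request:
{"fn": "apply_moves", "kwargs": {
  "deltas": [
    [0.65,[0.0003,0.015,0],-0.00637],
    [0.65,[0.0012,0.03,0],-0.01273]
  ]
}}

```text
t: 19.45
eef_pos: [0.5725, -0.0839, 0.0626]
tool_rot: [0.001, 0.051, 0.999, -0.003]
contact_force: [1.5, -16.7, -3.4]
gripper_width: 0.351
grasp_force: 8.1
```

Request:
{"fn": "apply_moves", "kwargs": {
  "deltas": [
    [0.65,[0.0003,0.015,0],-0.00637],
    [0.65,[0.0012,0.03,0],-0.01273]
  ]
}}

```text
t: 19.65
eef_pos: [0.5737, -0.0781, 0.0626]
tool_rot: [0.002, 0.011, 1.0, -0.003]
contact_force: [4.4, -13.7, -5.0]
gripper_width: 0.354
grasp_force: 7.2
```

Request:
{"fn": "apply_moves", "kwargs": {
  "deltas": [
    [0.65,[0.0003,0.015,0],-0.00637],
    [0.65,[0.0012,0.03,0],-0.01273]
  ]
}}

```text
t: 19.85
eef_pos: [0.5744, -0.0718, 0.0627]
tool_rot: [0.003, -0.029, 1.0, -0.003]
contact_force: [7.1, -14.1, -8.6]
gripper_width: 0.351
grasp_force: 7.3
```

Request:
{"fn": "apply_moves", "kwargs": {
  "deltas": [
    [0.65,[0.0003,0.015,0],-0.00637],
    [0.65,[0.0012,0.03,0],-0.01273]
  ]
}}

```text
t: 20.05
eef_pos: [0.5745, -0.0652, 0.0628]
tool_rot: [0.003, -0.069, 0.998, -0.003]
contact_force: [7.9, -11.9, -6.6]
gripper_width: 0.349
grasp_force: 6.1
```

Request:
{"fn": "apply_moves", "kwargs": {
  "deltas": [
    [0.65,[0.0003,0.015,0],-0.00637],
    [0.65,[0.0012,0.03,0],-0.01273]
  ]
}}

```text
t: 20.25
eef_pos: [0.5736, -0.057, 0.0631]
tool_rot: [0.003, -0.109, 0.994, -0.002]
contact_force: [6.8, -6.0, -1.8]
gripper_width: 0.351
grasp_force: 3.6
```

Request:
{"fn": "apply_moves", "kwargs": {
  "deltas": [
    [0.65,[0.0003,0.015,0],-0.00637],
    [0.65,[0.0012,0.03,0],-0.01273]
  ]
}}

```text
t: 20.45
eef_pos: [0.5714, -0.0494, 0.0632]
tool_rot: [0.002, -0.15, 0.989, -0.001]
contact_force: [4.0, -2.5, 0.4]
gripper_width: 0.351
grasp_force: 1.7
```

Request:
{"fn": "apply_moves", "kwargs": {
  "deltas": [
    [0.65,[0.0003,0.015,0],-0.00637],
    [0.65,[0.0012,0.03,0],-0.01273]
  ]
}}

```text
t: 20.65
eef_pos: [0.5672, -0.0425, 0.0625]
tool_rot: [0.0, -0.19, 0.982, 0.0]
contact_force: [1.3, -0.8, 0.3]
gripper_width: 0.348
grasp_force: 0.7
```

```bash
python3 - <<'E'
s=open('fit.py').read()
i=s.index('X=[]')
s=s[:i]+'''up+=[(.5664,-.1025,1.8,-4.2),(.5685,-.0978,1.6,-6.9),(.5701,-.0933,1.1,-9.9),(.5714,-.0887,1.8,-13.3),(.5725,-.0839,1.5,-16.7),(.5737,-.0781,4.4,-13.7),(.5744,-.0718,7.1,-14.1),(.5745,-.0652,7.9,-11.9),(.5736,-.057,6.8,-6),(.5714,-.0494,4,-2.5),(.5672,-.0425,1.3,-.8)]
dn+=[(.5699,-.0546,-2.8,2),(.5706,-.0598,-4.7,4.4),(.5708,-.0645,-6.1,8.1),(.5706,-.0691,-6.9,10.1),(.5702,-.0738,-7.1,12.2),(.5696,-.0798,-6.4,12.5),(.5685,-.0856,-4.6,11.7),(.5672,-.0917,-2.9,10.2),(.5654,-.0991,-1.5,6.6),(.5633,-.1061,-1.3,3.6),(.5603,-.1129,-.6,.9)]
'''+s[i:].replace('print(np.round(X,3))','')
open('fit.py','w').write(s)
E
python3 fit.py
```

```text
2 both [ 1.687 12.794 -0.116 -0.027] rms 0.91
2 up [ 1.518 13.105 -0.143  0.   ] rms 0.91
2 dn [ 1.927 12.388 -0.089  0.   ] rms 0.89
3 both [ 1.76  12.748 -0.116 -0.025] rms 1.22
3 up [ 1.856 14.039 -0.139  0.   ] rms 0.97
3 dn [ 1.635 11.508 -0.087  0.   ] rms 0.84
```

Request:
{"fn": "apply_moves", "kwargs": {
  "deltas": [
    [0.65,[0.0015,-0.033,0],0.014],
    [0.65,[0.0059,-0.066,0],0.0282],
    [0.65,[0.0131,-0.0982,0],0.0422],
    [0.65,[0.0231,-0.1296,0],0.0562],
    [0.65,[0.0359,-0.1604,0],0.0703],
    [0.65,[0.0515,-0.1896,0],0.0844],
    [0.9,[0.0515,-0.1896,0],0.0844],
    [0.9,[0.0515,-0.1896,0],0.0844],
    [0.9,[0.0515,-0.1896,0],0.0844],
    [0.9,[0.0515,-0.1896,0],0.0844]
  ],
  "squeeze": 30
}}

```text
t: 21.65
eef_pos: [0.5702, -0.079, 0.0623]
tool_rot: [-0.001, 0.075, 0.997, 0.002]
contact_force: [-3.0, 4.8, 6.9]
gripper_width: 0.271
grasp_force: 29.2
```

```bash
cat > st.py <<'E'
from h import *
o=bot.get_obs(); print(o['t'],o['eef_pos'],o['contact_force'],o['gripper_width'],o['grasp_force'])
d=o['eef_pos'][:2]-[.4977,-.0697]; w,x,y,z=o['tool_rot']; a=2*np.arctan2(y,x)
u=np.array([np.cos(a),np.sin(a)]); b=d@u; r=np.roots([1,2*b,d@d-.075**2]); P=d+u*r[np.argmin(abs(r))]
print('tcp',np.arctan2(d[1],d[0]),np.hypot(*d),'peg',np.arctan2(P[1],P[0]),'yaw',a-np.pi)
E
python3 st.py
```

```text
21.65 [ 0.5702314  -0.07896182  0.06232638] [-3.01974001  4.83562829  6.89909873] 0.2712642303201776 29.224362003151327
tcp -0.12700654079150325 0.07312034624427227 peg -0.12757444045750285 yaw -0.14966255325464273
```

Request:
{"fn": "apply_moves", "kwargs": {
  "deltas": [
    [0.9,[0,0.007,0],0],
    [0.9,[0,0.013,0],0],
    [0.9,[0,0.013,0],0]
  ]
}}

```text
t: 21.95
eef_pos: [0.5702, -0.0788, 0.0623]
tool_rot: [-0.002, 0.076, 0.997, 0.001]
contact_force: [-2.3, -0.1, 6.8]
gripper_width: 0.273
grasp_force: 29.2
```

```bash
python3 st.py
```

```text
21.95 [ 0.57023561 -0.0788085   0.06231769] [-2.30066379 -0.07572558  6.76348152] 0.2729094279662258 29.223343888297677
tcp -0.12491896011727416 0.07310526021373735 peg -0.12558832515613383 yaw -0.151408653665825
```

Unloaded, with the peg at about -0.125 against the target -0.116, which is under 1 mm off. I'll open gently and lift clear.

Request:
{"fn": "apply_moves", "kwargs": {
  "deltas": [
    [0.75,[0,0,0],0],
    [0.6,[0,0,0],0],
    [0.3,[0,0,0],0],
    [0,[0,0,0],0],
    [0,[0,0,0],0],
    [0,[0,0,0],0],
    [0,[0,0,-0.15],0],
    [0,[0,0,-0.35],0],
    [0,[0,0,-0.6],0],
    [0,[0,0,-0.85],0],
    [0,[0,0,-0.85],0]
  ]
}}

```text
t: 23.05
eef_pos: [0.576, -0.0803, 0.2397]
tool_rot: [0.006, 0.076, 0.997, 0.0]
contact_force: [0.8, 0.7, 0.3]
gripper_width: 1.002
grasp_force: 0.0
```

Request:
{"fn": "apply_moves", "kwargs": {
  "deltas": [
    [0,[0.25,-0.25,0],0],
    [0,[0.5,-0.5,0],0],
    [0,[0.5,-0.75,0],0],
    [0,[0.5,-1,0],0],
    [0,[0.5,-1,0],0],
    [0,[0.5,-1,0],0]
  ]
}}

```text
t: 23.65
eef_pos: [0.4399, -0.2673, 0.2323]
tool_rot: [-0.0, 0.08, 0.997, -0.001]
contact_force: [0.0, 0.7, -0.9]
gripper_width: 1.0
grasp_force: 0.0
```

Run:
```python
from h import *
print(bot.get_obs()['eef_pos'])
p=bot.read_camera('top'); save(p,'t3.png')
```

```text
[ 0.43986299 -0.26726934  0.23227285]
```

View pics/t3.png

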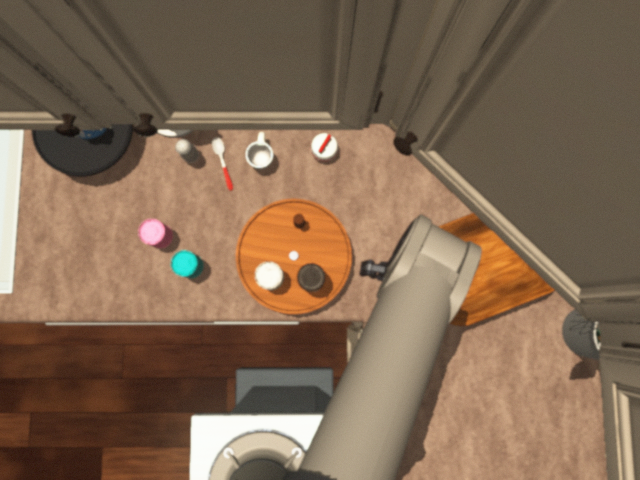

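The top view shows the peg at (299,221), the tin (269,276) and jar (311,277) standing on the tray, and the bystanders undisturbed. I'll check the angle, then hand in.

Run:
```python
from h import *
p=bot.read_camera('top'); g=p['color'].sum(2).astype(float)[205:235,285:315]
w=np.clip(220-g,0,None); v,u=np.mgrid[205:235,285:315]; print((w>0).sum(),(u*w).sum()/w.sum(),(v*w).sum()/w.sum())
for uv in ((299,219.5),(299.5,220)):
    d=ray(p,uv,.098)[:2]-[.4977,-.0697]; print(np.arctan2(d[1],d[0]),np.hypot(*d))
a=-.125
if abs(np.arctan2(d[1],d[0])-a)<.06: print(bot.hand_in())
```

```text
96 301.05156537753226 224.8037650910579
-0.18111380261484372 0.07467957248135708
-0.19805968224075868 0.07381644813227528
```

Run:
```python
from h import *
p=bot.read_camera('top'); im=p['color'][200:272,260:330]
cv2.imwrite('pics/c4.png',cv2.resize(cv2.cvtColor(im,cv2.COLOR_RGB2BGR),None,fx=8,fy=8,interpolation=cv2.INTER_CUBIC))
K=p['intrinsics'];T=np.linalg.inv(np.array(p['pose']))
for a in (-.10,-.125,-.16,-.19):
  for z in (.098,.046):
    c=T@np.array([.4977+.075*np.cos(a),-.0697+.075*np.sin(a),z,1]); q=np.array(K)@c[:3]; print(a,z,(q[:2]/q[2]).round(1),((q[:2]/q[2]-[260,200])*8).round(0))
```

```text
-0.1 0.098 [296.2 219. ] [290. 152.]
-0.1 0.046 [297.  222.8] [296. 183.]
-0.125 0.098 [297.1 219.1] [297. 152.]
-0.125 0.046 [297.8 222.9] [303. 183.]
-0.16 0.098 [298.3 219.2] [306. 154.]
-0.16 0.046 [299.  223.1] [312. 185.]
-0.19 0.098 [299.3 219.4] [315. 155.]
-0.19 0.046 [300.  223.3] [320. 186.]
```

View pics/c4.png

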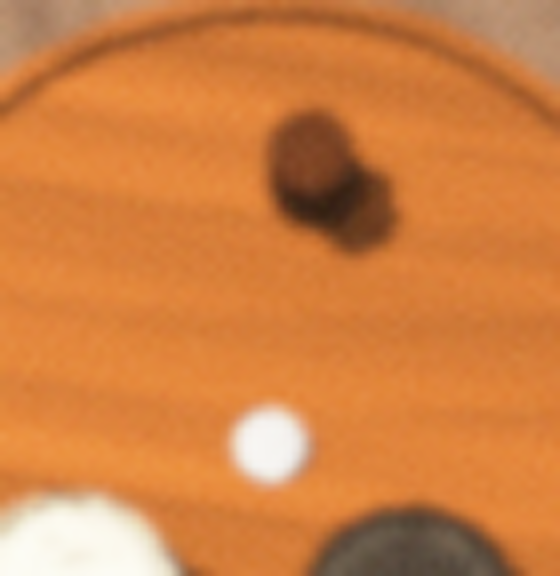

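The camera puts the peg near -0.165, while the arm read -0.125 before release. That could be calibration, or the peg may have shifted on opening. Re-gripping lightly will settle it, since the drag holds the peg.

Request:
{"fn": "apply_moves", "kwargs": {
  "deltas": [
    [0,[-0.25,0.25,0],0],
    [0,[-0.5,0.5,0],0],
    [0,[-0.5,0.75,0],0],
    [0,[-0.5,1,0],0],
    [0,[-0.5,1,0],0],
    [0,[-0.5,1,0],0],
    [0,[-0.5,1,0],0]
  ]
}}

```text
t: 24.5
eef_pos: [0.5719, -0.0769, 0.2318]
tool_rot: [-0.0, 0.074, 0.997, 0.0]
contact_force: [0.2, 0.0, -0.0]
gripper_width: 0.999
grasp_force: 0.0
```

Request:
{"fn": "apply_moves", "kwargs": {
  "deltas": [
    [0,[0,0,0.25],0],
    [0,[0,0,0.5],0],
    [0,[0,0,0.7],0],
    [0,[0,0,0.85],0],
    [0.5,[0,0,0.85],0],
    [0.65,[0,0,0.85],0],
    [0.65,[0,0,0.85],0],
    [0.65,[0,0,0.85],0],
    [0.65,[0,0,0.85],0]
  ],
  "squeeze": 20
}}

```text
t: 25.4
eef_pos: [0.5727, -0.0797, 0.0638]
tool_rot: [0.001, 0.076, 0.997, 0.0]
contact_force: [-0.0, 0.2, 0.0]
gripper_width: 0.351
grasp_force: 0.0
```

Request:
{"fn": "apply_moves", "kwargs": {
  "deltas": [
    [0.7,[0,0,0],0],
    [0.75,[0,0,0],0],
    [0.8,[0,0,0],0],
    [0.9,[0,0,0],0],
    [0.9,[0,0,0],0],
    [0.9,[0,0,0],0]
  ]
}}

```text
t: 26.0
eef_pos: [0.5723, -0.0793, 0.0631]
tool_rot: [0.001, 0.076, 0.997, 0.0]
contact_force: [-2.1, -0.8, 6.8]
gripper_width: 0.274
grasp_force: 19.5
```

```bash
python3 st.py
```

```text
26.0 [ 0.57230195 -0.07934712  0.06314282] [-2.06263225 -0.78720132  6.8259244 ] 0.27371427168472345 19.451045998139307
tcp -0.12860090088076243 0.0752231220919771 peg -0.12853057574308963 yaw -0.1522354893471971
```

The re-grip reads -0.1285 with almost no side force, so the peg stayed put and the gap is a camera calibration offset. The scan and the placing share the arm frame, so about 1 mm off the middle stands. Releasing and handing in.

Request:
{"fn": "apply_moves", "kwargs": {
  "deltas": [
    [0.75,[0,0,0],0],
    [0.6,[0,0,0],0],
    [0.3,[0,0,0],0],
    [0,[0,0,0],0],
    [0,[0,0,0],0],
    [0,[0,0,0],0],
    [0,[0,0,-0.15],0],
    [0,[0,0,-0.35],0],
    [0,[0,0,-0.6],0],
    [0,[0,0,-0.85],0],
    [0,[0,0,-0.85],0],
    [0,[0,0,-0.85],0]
  ]
}}

```text
t: 27.2
eef_pos: [0.5724, -0.0796, 0.2336]
tool_rot: [0.001, 0.076, 0.997, 0.0]
contact_force: [0.2, -0.3, -1.4]
gripper_width: 1.002
grasp_force: 0.0
```

Run:
```python
from h import *
o=bot.get_obs(); print(o['t'],o['eef_pos'],o['contact_force']); print(bot.hand_in())
```

```text
27.2 [ 0.57243728 -0.07964151  0.23355019] [ 0.19445908 -0.25664662 -1.35671546]
the job is handed in; nothing more can be done
None
```

The tray is handed in at 27 s with the peg about 1 mm from the measured middle of the hardest-drag place (peak about 14 N), the tin and jar standing in the last top-camera picture, taken before a final re-grip, and nothing else touched; I did not feel the rest of the turn, since the lesser place drags at most 5 N.

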